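Set a tilting board holder to 35 degrees, prove it holds, and load a board

ROBOT

A 6-joint arm with a two-finger parallel gripper is mounted at the origin on the work surface. World frame = base frame: x ahead of the robot, y to its left, z up, the work surface at z = 0. Lengths are in m, angles in degrees, forces in N, time in s.
With the tool pointing down it reaches from about 0.35 to 0.875 m from the base axis. Payload 4.2 kg.
Tool frame: the origin (TCP) lies between the finger pads; the fingertips stand 11 mm ahead of it and the grasp point (between the pads) lies 8 mm behind it; z points along the fingers, y is the direction in which the jaws open and shut (so a half turn about z gives the same grasp; the last joint's range is limited). The gripper opens to 87 mm and grips with 3 to 60 N. Pads are 19 mm wide; open, the fingers measure 117 mm over their backs; the gripper's body (75 mm by 190 mm) begins 51 mm behind the grasp point.
Start: joints at [81.967, 22.042, 0.453, 0, -68.411, -14.817], TCP at [0.243, 0.576, 0.234] pointing down, gripper open.
Joint ranges: [-179.83, 179.83], [-69.29, 118.12], [-61.27, 80.66], [-181.25, 117.63], [-171.15, -9.14], [-177.46, 177.46]. Speed limits (degrees/s): [159.86, 159.86, 180, 180, 180, 180].

INTERFACE

Orientations are given as a 3x3 rotation matrix whose columns are the frame's x, y, z axes.
In Python, from station import sense, capture, get_calibration, finish_job, search_frame, cut_out gives the robot as it stands.
- The arm moves only by the tool arm_command, never from a script. Its argument "rows" is a list of rows, each an object with "fingers": the opening in per cent of the stroke, from 0 (shut) to 100 (fully open); "travel": the shift along the tool's x, y, z in cm, a list of three; "roll": the turn about the tool's z in degrees. A call has 1 to 10 rows; each row is the pose to reach, as a shift and turn from the pose commanded when the call began, along the tool's axes at that moment; what a row does not reach only later rows make up. A row lasts 1/10 s, in which the tool goes at most 50 mm and 8.59 degrees, less where a joint would pass 70% of its speed; a pose out of reach is approached as far as the arm can. A call with a gripper value outside its range is refused whole. The fingers move at their own pace and stop on an object; the grip force is fixed at half the most. Time passes only in rows, so rows that repeat a pose let the fingers close. It gives the time, the measured TCP pose, the force and the opening at its end, in the units of the state.
- sense(): the state, without advancing time (a new reading comes with each control period).
- capture(name): name is "side" or "top" or "wrist"; returns (picture, depth): 420x560x3 uint8, red, green, blue; 420x560 float32, m along the optical axis (not along the pixel's ray), 0 where there is no reading.
- get_calibration(name): a dict with "fov_y" (degrees; the focal length in pixels is half the picture's height over the tangent of half this angle, whatever the lens; pixels are square), "cx", "cy" (the principal point, pixels), "distortion" ([k1, k2, p1, p2, k3] as OpenCV has them; the pictures are not rectified), "origin" and "attitude" of the camera in the world; the wrist camera has in their place "mount" (4x4, takes a point from camera to tool coordinates, whose origin is the TCP and whose axes are the flange's). Camera axes: x right, y down, z forward; pixel columns grow to the right and rows downward; lengths in m; the calibration is good to about 2 mm. A picture is of the moment at which its call begins: read the wrist's pose just before it. get_calibration takes no time and is no camera call.
- finish_job(): hands the job in, once; it reports no verdict.
Trained networks look in the newest picture that a camera, given by its name, has taken for a name from the list of things; names that differ only in an ending like _2 or _b are one class to them, and where a whole thing is asked for, a point or a joint stands for the part that bears it (a point fixed in the world has none). Each returns a list of dicts, best first, with "p" (0 to 1); they miss things now and then, are a little off and sometimes report something else, mostly with a low value. They report only what shows in the picture. A call takes as long as a camera call. They do not tell look-alikes from the thing itself.
- search_frame(camera, label): "position" ([x, y, z] in m, in world coordinates, good to about 4 mm: the middle of the surface that is visible of it).
- cut_out(camera, label): "mask" (420x560 bool, what is visible of it).
The state is a dict: "time_s": time; "joints": joint angles; "joint_velocities": joint speeds; "effort": joint torques, N m; "tcp_pos": TCP position; "ee_rot": TCP orientation; "wrist_force": force on the tool from outside, world axes, zero at the start; "moment": the same for the moment, N m; "gripper_width": opening from 0.0 (shut) to 1.0 (fully open).
Only numpy, scipy, OpenCV 4.12 (cv2) and the standard library are available. Lean on these libraries where they do the work, as an engineer would, in place of code of your own. Each camera call takes 0.05 s, during which the arm holds its last target. There are 200 camera calls.

TASK

Get the tilting board holder ready for inspection: raise its frame until it stands by itself at 35 degrees to the bench (2 degrees either way will do), let go, and then press its red top rail down with about 5 newtons to prove that the hinge holds. After that, take the green board with the black finned heat sink out of the cardboard tray and lay it flat on the frame's pad, one short edge down against the ledge and in the middle of the pad's width, letting go only when it lies there. The frame must still stand at 35 degrees with the board on it, and everything else on the bench stays where it is.

Things in the scene. Friction and masses are not known exactly. Their poses are not given: they have to be found in the camera images.
- holder: Tilting board holder, screwed to the bench: grey foot plate 235 x 200 mm (22 mm before to 213 mm behind its origin), two cheeks, a black tension knob outside each (218 mm over the knobs). Origin on the bench under the hinge; x level to its rear, away from the robot; y left; z up. Its open frame (150 mm wide) starts at the hinge and rises to the rear; it starts at 6 to 24 degrees to the bench.
- hinge (a point): Middle of the hinge axis (along y), 115 mm above the bench; axes as the holder's. Friction hinge: it stays where left, but slips at about 11 N down or 15 N up at the rail. The frame bends before the hinge slips, so when let go it springs back by several degrees (7 or so) towards where it came from; its angle counts only once the rail is released.
- rail (a point): Middle of the round grab rail across the frame's upper end: 14 mm thick, 150 mm long, middle 100 mm red, 210 mm from the hinge axis. x points up along the frame away from the hinge, y along the rail, z square to the frame on its upper side: the tilt of x is the frame's angle. Between rail and pad is a 66 mm opening, clear down to the foot plate; beyond the rail it is free too.
- seat (a point): Point in the middle of the frame's width where its black pad meets the ledge: 22 mm up the frame from the hinge axis and 12 mm above it (square to the frame). Axes as the rail's: x up the frame, y across, z square out of the pad. The pad runs from here 115 mm up the frame, 128 mm wide; the aluminium ledge at its lower end stands 16 mm proud of the pad.
- give (a joint): How far the springy frame is bent from where the hinge friction holds it, rad: -0.011 to -0.02 when untouched (its weight), up is positive, pressed down negative; about 0.009 rad more per newton at the rail, square to the frame. Frame's angle to the bench = the friction hinge's own angle plus this.
- board (a point): Centre of the amplifier board, half-way up: green board 130 (x) x 110 (y) x 3 mm, 0.28 to 0.46 kg, in its middle a black finned heat sink 90 (x) x 44 (y) mm, to be gripped across y. z up: underside 19.5 mm below, sink top 19.5 mm above. Beside the sink the board is bare (parts under 2 mm); at its short edges connectors and capacitors 18 mm high.
- tray: Shallow cardboard tray, fixed, 205 (x) x 185 (y) mm, floor 4 mm, walls 24 mm high, in which the amplifier board lies, long side about along x. Origin under its centre. Tray and blue bin stand left and right of the holder, either way round.
- bin: Blue open bin, fixed, 210 x 150 mm, full of other boards, up to 90 mm high. Origin under its centre.
- driver: Loose screwdriver, 160 mm, lying behind the holder; leave alone.
- smallboard: Loose small green board without heat sink, 100 x 70 mm, lying beyond the right place; leave alone.
- spool: Loose solder spool, 64 mm across, 45 mm high, behind the holder; leave alone.
- flux: Loose amber flux bottle, 48 mm across, 120 mm high, behind the holder; leave alone.
- meter: Loose yellow multimeter, 170 x 82 x 40 mm, back left; leave alone.
- brush: Loose brush, 150 mm, lying just in front of the holder; leave alone.
Not all that is in view belongs to the job. What is shaped like the part that bears board but purple is not meant.

How it is judged (in metres and radians):
On the way, in this order (a step that is already met when the one before it is completed fails the run):
1. the frame stands by itself, let go and at rest, within 2 degrees of 35 degrees to the bench (angle between rail's own z axis and vertical between 0.576 and 0.6458 rad and contact force between the fingers and anything else below 0.1 N and value of joint give between -0.026 and 0.01 rad), for 0.4 s.
2. the frame is pressed down until it gives by 0.038 rad in all (3 N at the rail beyond its weight), and the hinge holds: above 27 degrees while pressed (value of joint give below -0.038 rad and angle between rail's own z axis and vertical between 0.471 and 0.6458 rad), for 0.3 s.
3. pressed and let go, the frame has come back to within 2 degrees of 35 degrees (angle between rail's own z axis and vertical between 0.576 and 0.6458 rad and contact force between the fingers and anything else below 0.1 N and value of joint give above -0.026 rad), for 0.3 s.
4. the board, still held, lies on the pad: flat to within 8 degrees, its underside within 8 mm of the pad and its lower edge within 15 mm of the ledge (angle between the z axis of board and the z axis of seat, either way round below 0.14 rad and z of board in the frame of seat below 0.0275 m and x of board in the frame of seat between 0.058 and 0.08 m and contact force between the fingers and amp above 1 N), for 0.1 s.
At the end, for the whole second after the job is handed in: The frame stands by itself within 2 degrees of 35 degrees, the board face up on its pad: flat (3.4 degrees, 3 mm), a short edge on the ledge (within 5 mm, square to 7 degrees), within 15 mm of the middle of the pad's width, at rest and released (angle between rail's own z axis and vertical between 0.576 and 0.6458 rad and angle between the z axis of board and the z axis of seat, either way round below 0.06 rad and angle between the x axis of board and the x axis of seat, either way round below 0.12 rad and angle between board's own z axis and vertical below 1 rad and z of board in the frame of seat between 0.0165 and 0.0225 m and x of board in the frame of seat between 0.061 and 0.07 m and y of board in the frame of seat between -0.015 and 0.015 m and contact force between the fingers and anything else below 0.1 N and linear speed of amp below 0.01 m/s); the robot touches nothing.
It fails at once if a loose thing that is not part of the job was moved by more than 20 mm (distance of any of driver, smallboard, spool, flux, meter, brush from where it was at the start of the episode above 0.02 m).
It also fails if it takes over 67 s, if anything falls off the work surface, if the arm or the gripper's body presses on something with over 40 N, if the wrist force passes 120 N, or if a joint passes its speed limit or range.

## Working session

There is one attempt and no reset: what is moved stays moved. The work goes in short steps, Python scripts to look and compute and a tool call to move; the robot and the scene stay as the last step left them, time stands still between calls to the robot, and variables do not carry over. Pictures are saved under pics/ and viewed, about 8 in all and at most 12, crops included, and the job is handed in when it is done.

Besides the shell and the picture viewer there is one more tool, called by a JSON object that holds its "op" and its "data", one argument or row to a line. arm_command: Moves the arm, as the interface text tells. Its arguments: {"type":"object","properties":{"rows":{"type":"array","items":{"type":"object","properties":{"fingers":{"type":"number"},"travel":{"type":"array","items":{"type":"number"}},"roll":{"type":"number"}}}}},"required":["rows"]}

```bash
mkdir -p pics; ls
cat > h.py <<'E'
import numpy as np, cv2
from station import *
def K(c):
    f=210/np.tan(np.radians(c['fov_y']/2)); return np.array([[f,0,c['cx']],[0,f,c['cy']],[0,0,1.]]),np.array(c['distortion'],float)
def pose(name,s=None):
    c=get_calibration(name)
    if 'mount' in c:
        s=s or sense(); M=np.array(c['mount']); R=np.array(s['ee_rot']); return R@M[:3,:3], R@M[:3,3]+np.array(s['tcp_pos'])
    return np.array(c['attitude']),np.array(c['origin'])
def cloud(name,depth,P=None):
    k,d=K(get_calibration(name)); R,t=P or pose(name)
    v,u=np.mgrid[:420,:560]; pts=np.stack([u,v],-1).reshape(-1,1,2).astype(float)
    n=cv2.undistortPoints(pts,k,d).reshape(420,560,2)
    X=np.concatenate([n*depth[...,None],depth[...,None]],-1)
    W=X@R.T+t; W[depth<=0]=np.nan; return W
def save(p,n): cv2.imwrite('pics/'+n,p[...,::-1])
E
python3 - <<'E'
from h import *
s=sense(); print(s)
out=[]
for n in ('top','side'):
    p,d=capture(n); np.savez(n+'.npz',p=p,d=d); out.append(p)
    R,t=pose(n); print(n,np.round(R,3).tolist(),t)
    for l in ('holder','rail','board','tray','bin','driver','smallboard','spool','flux','meter','brush'):
        if n=='side' and l not in('holder','rail','board'): continue
        print(l,[(np.round(r['position'],3).tolist(),round(r['p'],2)) for r in search_frame(n,l)])
save(out[0],'top.png');save(out[1],'side.png')
E
```

```text
pics
{'time_s': 0.0, 'joints': array([ 8.19671696e+01,  2.20906250e+01,  3.78376352e-01, -3.08891837e-02,
       -6.84099395e+01, -1.48165975e+01]), 'joint_velocities': array([-0.01379182,  0.03291978, -0.00853361, -0.04396944, -0.0200152 ,
       -0.01666384]), 'effort': array([-1.17639727e-03, -3.90664172e+01,  1.87398219e+01,  4.21974018e+00,
        1.08193231e-02, -1.97321583e-04]), 'tcp_pos': array([0.24244061, 0.57542345, 0.2324465 ]), 'ee_rot': array([[ 9.21451274e-01, -3.88493139e-01, -7.94376525e-04],
       [-3.88493946e-01, -9.21449014e-01, -2.04156011e-03],
       [ 6.11546298e-05,  2.18980863e-03, -9.99997600e-01]]), 'wrist_force': array([ 0.43714106, -0.86247219,  0.97155653]), 'moment': array([-0.05479502,  0.01726124, -0.02684169]), 'gripper_width': 1.0013212853998739}
top [[0.011, -0.993, 0.113], [-1.0, -0.009, 0.023], [-0.022, -0.114, -0.993]] [ 0.29999322 -0.10668443  1.67177168]
holder [([0.566, -0.033, 0.13], 0.63), ([0.56, -0.032, 0.139], 0.17)]
rail [([0.568, -0.033, 0.142], 0.72)]
board [([0.271, -0.518, 0.006], 0.95), ([0.56, -0.03, 0.138], 0.72), ([0.461, -0.321, 0.011], 0.7), ([0.195, -0.285, 0.005], 0.59)]
tray [([0.442, -0.304, 0.004], 0.67), ([0.77, 0.156, 0.047], 0.46), ([0.564, -0.031, 0.126], 0.43), ([0.372, -0.018, 0.019], 0.26)]
bin [([0.474, 0.307, 0.053], 0.81)]
driver [([0.819, -0.008, 0.014], 0.55)]
smallboard [([0.67, -0.345, 0.002], 0.88)]
spool [([0.77, 0.157, 0.046], 0.82)]
flux [([0.76, -0.167, 0.081], 0.66)]
meter [([0.676, 0.328, 0.035], 0.68), ([0.474, 0.306, 0.055], 0.43)]
brush [([0.371, -0.02, 0.016], 0.98)]
side [[0.993, -0.086, 0.075], [-0.114, -0.712, 0.693], [-0.006, -0.697, -0.717]] [ 0.37104903 -1.07955485  1.14134585]
holder [([0.57, -0.06, 0.08], 0.58)]
rail [([0.568, -0.046, 0.136], 0.8), ([0.44, -0.311, 0.004], 0.26)]
board [([0.27, -0.529, 0.021], 0.76), ([0.191, -0.296, 0.017], 0.63), ([0.46, -0.333, 0.02], 0.62)]
```

View pics/top.png

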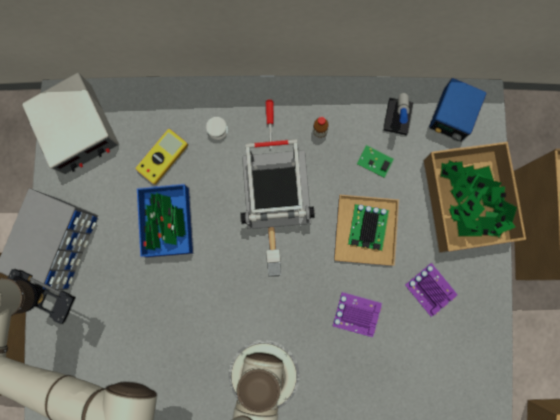

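View pics/side.png

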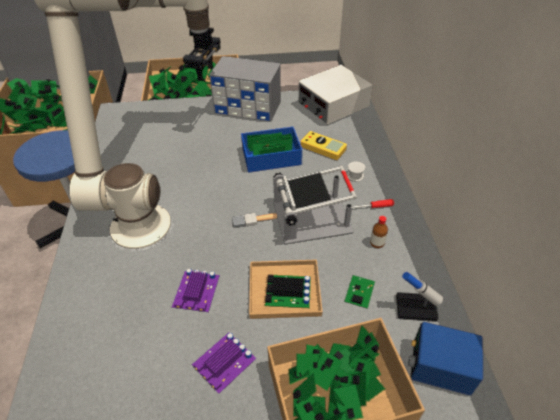

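Top picture: the holder's frame is at (275,187) with its red rail at (271,143). Three board-like things are in view: green with black sink in the tray (369,228), purple at (357,314) and purple at (431,289). The one in the tray fits (green board, black fins, cardboard tray). Measuring now, with a confirming crop.

Run:
```python
from h import *
crops=[]
for n in ('top','side'):
    z=np.load(n+'.npz'); p,d=z['p'],z['d']; W=cloud(n,d)
    hsv=cv2.cvtColor(p,cv2.COLOR_RGB2HSV).astype(int); r=p.astype(int)
    X,Y,Z=W[...,0],W[...,1],W[...,2]
    red=((hsv[...,0]<8)|(hsv[...,0]>172))&(hsv[...,1]>140)&(abs(Y+.03)<.09)&(abs(X-.65)<.1)&(Z>.08)
    q=W[red]; print(n,'red',red.sum(),np.nanmean(q,0).round(4),np.nanmin(q,0).round(3),np.nanmax(q,0).round(3))
    dr=np.linalg.svd(q-q.mean(0))[2][0]; print('dir',dr.round(3))
    near=(X>.5)&(X<.63)&(abs(Y+.03)<.06)&(Z>.09)&(r.max(-1)<70)
    q=W[near]; print('pad',near.sum(),np.nanmean(q,0).round(4),np.nanmin(q,0).round(3),np.nanmax(q,0).round(3))
    for i in range(3):
        c=np.median(q,0) if i==0 else q.mean(0); N=np.linalg.svd(q-c,full_matrices=False)[2][2]; e=abs((q-c)@N); q=q[e<max(.004,1.5*np.median(e))]
    N=N*np.sign(N[2]); print('normal',N.round(3),'tilt',np.degrees(np.arccos(N[2])),'yaw',np.degrees(np.arctan2(-N[1],-N[0])), 'c',q.mean(0).round(4))
    # board
    reg=(abs(X-.46)<.1)&(abs(Y+.31)<.1)
    g=reg&(abs(hsv[...,0]-65)<25)&(hsv[...,1]>110)&(Z>.005)
    q=W[g]; rr=cv2.minAreaRect(q[:,:2].astype(np.float32)*1000);print('green',g.sum(),rr,np.median(q[:,2]))
    s=reg&(Z>.030)&(r.max(-1)<80)
    q=W[s]; rr=cv2.minAreaRect(q[:,:2].astype(np.float32)*1000);print('sink',s.sum(),rr,np.median(q[:,2]))
    v,u=np.nonzero(g); a,b=int(v.mean()),int(u.mean()); crops.append(cv2.resize(p[a-40:a+40,b-40:b+40],(400,400),interpolation=cv2.INTER_CUBIC))
    v,u=np.nonzero(near); 
    if n=='side': crops[-1]=crops[-1]; fr=p[150:250,255:375]
save(np.vstack([np.hstack(crops)]),'crop1.png')
```

```text
top red 117 [ 0.691  -0.0189  0.1505] [ 0.682 -0.067  0.139] [0.7   0.027 0.163]
dir [-0.099  0.995  0.01 ]
pad 1561 [ 0.5633 -0.031   0.1386] [ 0.503 -0.089  0.123] [0.624 0.029 0.155]
normal [-0.132 -0.013  0.991] tilt 7.60095409985291 yaw 5.554615756126488 c [ 0.5638 -0.0301  0.1387]
green 567 ((461.28887939453125, -318.8161926269531), (107.61608123779297, 125.11222839355469), 79.80323791503906) 0.00964027957843605
sink 283 ((458.3830871582031, -309.83587646484375), (63.69456481933594, 102.70663452148438), 75.77690124511719) 0.0413976746920397
side red 78 [ 0.6893 -0.0204  0.1497] [ 0.681 -0.069  0.143] [0.698 0.027 0.155]
dir [ 0.086 -0.996  0.002]
pad 866 [ 0.5626 -0.0341  0.1379] [ 0.505 -0.09   0.126] [0.619 0.029 0.15 ]
normal [-0.131 -0.009  0.991] tilt 7.565829231519123 yaw 3.751647631967757 c [ 0.5631 -0.0341  0.138 ]
green 393 ((460.36053466796875, -320.8347473144531), (110.19888305664062, 123.41233825683594), 80.3804931640625) 0.00823561645569848
sink 469 ((461.7748107910156, -319.79998779296875), (47.97307205200195, 90.44976806640625), 79.10279846191406) 0.04105522193997002
```

View pics/crop1.png

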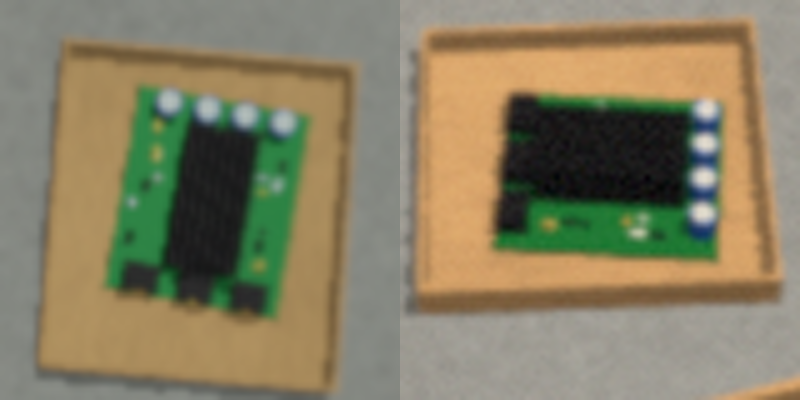

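The crop confirms it: the board in the tray is green with a black finned sink, white capacitors at one end and black connectors at the other. Next I go above the rail.

```bash
cat >> h.py <<'E'
def go(pos,yaw=None,s=None):
    s=s or sense(); R=np.array(s['ee_rot']); p=np.array(s['tcp_pos'])
    a=np.degrees(np.arctan2(R[1,0],R[0,0])); t=R.T@(np.array(pos)-p)*100
    r=None if yaw is None else (a-yaw+180)%360-180
    print('travel cm',t.round(2).tolist(),'roll',None if r is None else round(r,2),'a',round(a,2),'tcp',p.round(4),'F',np.round(s['wrist_force'],2),'t',round(s['time_s'],2))
E
python3 -c "
from h import *
go([.69,-.02,.27],-84.8)"
```

```text
travel cm [64.36, 37.55, -3.64] roll 61.95 a -22.85 tcp [0.2427 0.5759 0.2336] F [-0.6  -0.45 -0.85] t 0.8
```

{"op": "arm_command", "data": {
  "rows": [
    {"fingers":50,"travel":[64.4,37.5,-3.6],"roll":62},
    {"fingers":50,"travel":[64.4,37.5,-3.6],"roll":62},
    {"fingers":50,"travel":[64.4,37.5,-3.6],"roll":62},
    {"fingers":50,"travel":[64.4,37.5,-3.6],"roll":62},
    {"fingers":50,"travel":[64.4,37.5,-3.6],"roll":62},
    {"fingers":50,"travel":[64.4,37.5,-3.6],"roll":62},
    {"fingers":50,"travel":[64.4,37.5,-3.6],"roll":62},
    {"fingers":50,"travel":[64.4,37.5,-3.6],"roll":62},
    {"fingers":50,"travel":[64.4,37.5,-3.6],"roll":62},
    {"fingers":50,"travel":[64.4,37.5,-3.6],"roll":62}
  ]
}}

```text
time_s: 1.8
tcp_pos: [0.5438, 0.175, 0.2582]
ee_rot: [[0.09, -0.996, 0.001], [-0.996, -0.09, 0.0], [-0.0, -0.001, -1.0]]
wrist_force: [1.4, 1.0, 0.2]
gripper_width: 0.501
```

```bash
python3 -c "
from h import *
go([.69,-.02,.27],-84.8)"
```

```text
travel cm [20.74, -12.81, -1.18] roll -0.04 a -84.84 tcp [0.5438 0.175  0.2582] F [1.38 1.03 0.15] t 1.8
```

{"op": "arm_command", "data": {
  "rows": [
    {"fingers":50,"travel":[20.7,-12.8,-1.2],"roll":0},
    {"fingers":50,"travel":[20.7,-12.8,-1.2],"roll":0},
    {"fingers":50,"travel":[20.7,-12.8,-1.2],"roll":0},
    {"fingers":50,"travel":[20.7,-12.8,-1.2],"roll":0},
    {"fingers":50,"travel":[20.7,-12.8,-1.2],"roll":0},
    {"fingers":50,"travel":[20.7,-12.8,-1.2],"roll":0},
    {"fingers":50,"travel":[20.7,-12.8,-1.2],"roll":0},
    {"fingers":50,"travel":[20.7,-12.8,-1.2],"roll":0}
  ]
}}

```text
time_s: 2.6
tcp_pos: [0.6884, -0.0172, 0.2696]
ee_rot: [[0.091, -0.996, -0.0], [-0.996, -0.091, 0.0], [-0.0, 0.0, -1.0]]
wrist_force: [0.2, 0.9, 0.8]
gripper_width: 0.502
```

Run:
```python
from h import *
P=pose('wrist'); p,d=capture('wrist'); W=cloud('wrist',d,P); save(p,'w1.png')
hsv=cv2.cvtColor(p,cv2.COLOR_RGB2HSV).astype(int);X,Y,Z=W[...,0],W[...,1],W[...,2]
red=((hsv[...,0]<8)|(hsv[...,0]>172))&(hsv[...,1]>140)&(Z>.1)&(abs(X-.69)<.04)
q=W[red]; print(red.sum(),np.nanmean(q,0).round(4),np.nanmin(q,0).round(3),np.nanmax(q,0).round(3)); dr=np.linalg.svd(q-q.mean(0),full_matrices=False)[2][0];print(dr)
go([.69,-.02,.27],-84.8)
```

```text
1786 [ 0.6917 -0.0246  0.154 ] [ 0.659 -0.072  0.106] [0.727 0.043 0.38 ]
[ 0.08229555 -0.30474326  0.94887248]
travel cm [0.34, -0.14, -0.0] roll 0.04 a -84.76 tcp [ 0.6883 -0.0168  0.27  ] F [-0.48 -1.25  0.53] t 2.65
```

View pics/w1.png

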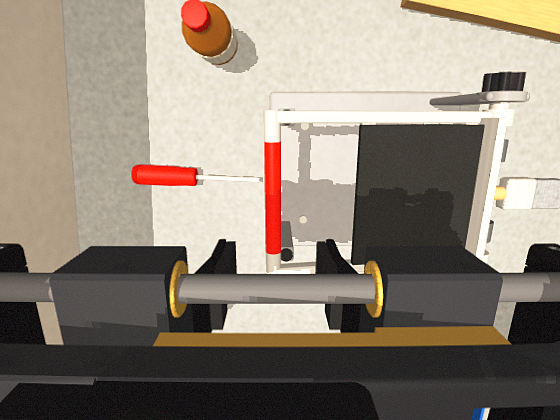

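Wrist view: the red rail runs from (272,142) to (272,253), between and ahead of the fingers, with pad and ledge to its right. Refining the rail, pad and ledge numbers from it.

```bash
cat > rail.py <<'E'
from h import *
def look(x0=.69,zr=(.12,.40)):
    P=pose('wrist'); p,d=capture('wrist'); W=cloud('wrist',d,P)
    hsv=cv2.cvtColor(p,cv2.COLOR_RGB2HSV).astype(int)
    Z=W[...,2]; red=((hsv[...,0]<8)|(hsv[...,0]>172))&(hsv[...,1]>140)&(Z>zr[0])&(Z<zr[1])
    n,l,st,_=cv2.connectedComponentsWithStats(red.astype(np.uint8)); k=1+np.argmax(st[1:,4]); q=W[l==k]; m=np.median(q,0); q=q[np.linalg.norm(q-m,axis=1)<.06]
    i=np.argmax; dr=np.linalg.svd(q-q.mean(0),full_matrices=False)[2][0]
    print('rail n',len(q),'mean',q.mean(0).round(4),'yz',[np.percentile(q[:,j],[2,98]).round(4).tolist() for j in range(3)],'dir',dr.round(3))
    b=(p.max(-1)<75)&(Z>.10)&(W[...,0]<.66)&(W[...,0]>.45)&(np.abs(W[...,1]+.03)<.09)
    n,l,st,_=cv2.connectedComponentsWithStats(cv2.erode(b.astype(np.uint8),np.ones((5,5)))); k=1+np.argmax(st[1:,4]); q=W[l==k]
    for i in range(4):
        c=q.mean(0); N=np.linalg.svd(q-c,full_matrices=False)[2][2]; e=np.abs((q-c)@N); q=q[e<max(.002,2*np.median(e))]
    N*=np.sign(N[2]); print('pad n',len(q),'c',q.mean(0).round(4),'N',N.round(4),'tilt',np.degrees(np.arccos(N[2])).round(2),'rms',e.std().round(4)); return p,W
if __name__=='__main__':
    look(); go([.69,-.02,.27],-84.8)
E
python3 rail.py
```

```text
rail n 1733 mean [ 0.6914 -0.0244  0.1492] yz [[0.6821, 0.7005], [-0.0696, 0.0256], [0.1454, 0.1516]] dir [-0.097  0.995  0.002]
pad n 6807 c [ 0.5857 -0.0452  0.1876] N [-0.7931  0.4793  0.3759] tilt 67.92 rms 0.0069
travel cm [0.35, -0.14, 0.02] roll 0.06 a -84.74 tcp [ 0.6883 -0.0166  0.2702] F [0.08 0.13 0.56] t 2.7
```

```bash
python3 -c "
from h import *
go([.6912,-.021,.1355],-84.5)"
```

```text
travel cm [0.47, -0.24, 13.47] roll -0.24 a -84.74 tcp [ 0.6883 -0.0166  0.2702] F [0.08 0.13 0.56] t 2.7
```

{"op": "arm_command", "data": {
  "rows": [
    {"fingers":50,"travel":[0.45,-0.25,4],"roll":0},
    {"fingers":50,"travel":[0.45,-0.25,8],"roll":0},
    {"fingers":50,"travel":[0.45,-0.25,11],"roll":0},
    {"fingers":50,"travel":[0.45,-0.25,13.4],"roll":0},
    {"fingers":50,"travel":[0.45,-0.25,13.4],"roll":0},
    {"fingers":50,"travel":[0.45,-0.25,13.4],"roll":0}
  ]
}}

```text
time_s: 3.3
tcp_pos: [0.692, -0.0213, 0.1367]
ee_rot: [[0.092, -0.996, 0.001], [-0.996, -0.092, -0.001], [0.001, -0.001, -1.0]]
wrist_force: [0.0, -0.8, 0.4]
gripper_width: 0.503
```

```bash
python3 -c "
from h import *
go([.6912,-.021,.1355],-84.5)"
```

```text
travel cm [-0.04, 0.08, 0.12] roll -0.24 a -84.74 tcp [ 0.692  -0.0213  0.1367] F [ 0.05 -0.84  0.38] t 3.3
```

Good; close on the rail.

{"op": "arm_command", "data": {
  "rows": [
    {"fingers":30,"travel":[0,0.05,0.1],"roll":0},
    {"fingers":20,"travel":[0,0.05,0.1],"roll":0},
    {"fingers":10,"travel":[0,0.05,0.1],"roll":0},
    {"fingers":10,"travel":[0,0.05,0.1],"roll":0},
    {"fingers":10,"travel":[0,0.05,0.1],"roll":0},
    {"fingers":10,"travel":[0,0.05,0.1],"roll":0}
  ]
}}

```text
time_s: 3.9
tcp_pos: [0.6916, -0.0222, 0.135]
ee_rot: [[0.09, -0.996, 0.001], [-0.996, -0.09, 0.0], [0.0, -0.001, -1.0]]
wrist_force: [1.0, -0.4, -0.2]
gripper_width: 0.157
```

Run:
```python
from h import *
go([.691,-.021,.1355],-84.5)
t0=np.radians(8.1)
for th in (12,16,20,24,28,32,36,40,42,44):
    t=np.radians(th); dr=.21*(np.cos(t)-np.cos(t0)); dz=.21*(np.sin(t)-np.sin(t0))
    print(th,'y cm(toward -x is +y? tool y=-x):',round(-dr*100,2),'z',round(-dz*100,2))
```

```text
travel cm [-0.13, 0.05, -0.05] roll -0.34 a -84.84 tcp [ 0.6916 -0.0222  0.135 ] F [ 1.04 -0.38 -0.17] t 3.9
12 y cm(toward -x is +y? tool y=-x): 0.25 z -1.41
16 y cm(toward -x is +y? tool y=-x): 0.6 z -2.83
20 y cm(toward -x is +y? tool y=-x): 1.06 z -4.22
24 y cm(toward -x is +y? tool y=-x): 1.61 z -5.58
28 y cm(toward -x is +y? tool y=-x): 2.25 z -6.9
32 y cm(toward -x is +y? tool y=-x): 2.98 z -8.17
36 y cm(toward -x is +y? tool y=-x): 3.8 z -9.38
40 y cm(toward -x is +y? tool y=-x): 4.7 z -10.54
42 y cm(toward -x is +y? tool y=-x): 5.18 z -11.09
44 y cm(toward -x is +y? tool y=-x): 5.68 z -11.63
```

{"op": "arm_command", "data": {
  "rows": [
    {"fingers":10,"travel":[0,0.25,-1.4],"roll":0},
    {"fingers":10,"travel":[0,0.6,-2.8],"roll":0},
    {"fingers":10,"travel":[0,1.06,-4.2],"roll":0},
    {"fingers":10,"travel":[0,1.6,-5.6],"roll":0},
    {"fingers":10,"travel":[0,2.25,-6.9],"roll":0},
    {"fingers":10,"travel":[0,3.0,-8.2],"roll":0},
    {"fingers":10,"travel":[0,3.8,-9.4],"roll":0},
    {"fingers":10,"travel":[0,4.7,-10.5],"roll":0},
    {"fingers":10,"travel":[0,5.2,-11.1],"roll":0},
    {"fingers":10,"travel":[0,5.2,-11.1],"roll":0}
  ]
}}

```text
time_s: 4.9
tcp_pos: [0.6439, -0.0264, 0.2462]
ee_rot: [[0.09, -0.996, 0.012], [-0.996, -0.09, 0.002], [-0.001, -0.013, -1.0]]
wrist_force: [12.8, -1.2, -7.3]
gripper_width: 0.151
```

Run:
```python
from h import *
go([.691,-.021,.1355],-84.5); s=sense(); p=s['tcp_pos']; print(s['gripper_width'],np.degrees(np.arcsin((p[2]+.0094-.115)/.21)),p-[.4832,-.041,0])
```

```text
travel cm [-0.11, -4.6, 11.13] roll -0.35 a -84.85 tcp [ 0.6439 -0.0264  0.2462] F [12.83 -1.23 -7.32] t 4.9
0.1505823322221789 42.042502667158935 [0.16074423 0.01457562 0.24623316]
```

{"op": "arm_command", "data": {
  "rows": [
    {"fingers":10,"travel":[0,-0.4,0.5],"roll":0},
    {"fingers":10,"travel":[0,-0.8,1.0],"roll":0},
    {"fingers":10,"travel":[0,-1.2,1.5],"roll":0},
    {"fingers":10,"travel":[0,-1.2,1.5],"roll":0}
  ]
}}

```text
time_s: 5.3
tcp_pos: [0.6551, -0.0256, 0.2315]
ee_rot: [[0.09, -0.996, 0.008], [-0.996, -0.09, -0.0], [0.001, -0.008, -1.0]]
wrist_force: [8.2, -0.4, -0.0]
gripper_width: 0.15
```

Run:
```python
from h import *
go([.691,-.021,.1355],-84.5); s=sense(); p=s['tcp_pos']; print(s['gripper_width'],np.degrees(np.arcsin((p[2]+.0094-.115)/.21)),p-[.4832,-.041,0])
```

```text
travel cm [-0.14, -3.54, 9.63] roll -0.31 a -84.81 tcp [ 0.6551 -0.0256  0.2315] F [ 8.24 -0.42 -0.01] t 5.3
0.14980238903938467 36.825788272825406 [0.17186986 0.01538026 0.23147063]
```

{"op": "arm_command", "data": {
  "rows": [
    {"fingers":10,"travel":[0,0.6,-0.7],"roll":0},
    {"fingers":10,"travel":[0,1.2,-1.4],"roll":0},
    {"fingers":10,"travel":[0,1.4,-1.85],"roll":0},
    {"fingers":10,"travel":[0,1.4,-1.85],"roll":0},
    {"fingers":10,"travel":[0,0.8,-1.3],"roll":0},
    {"fingers":10,"travel":[0,0.3,-0.7],"roll":0},
    {"fingers":10,"travel":[0,-0.4,0],"roll":0},
    {"fingers":10,"travel":[0,-0.6,0.2],"roll":0},
    {"fingers":10,"travel":[0,-0.6,0.2],"roll":0}
  ]
}}

```text
time_s: 6.2
tcp_pos: [0.6572, -0.0255, 0.2285]
ee_rot: [[0.09, -0.996, -0.001], [-0.996, -0.09, -0.001], [0.0, 0.001, -1.0]]
wrist_force: [0.6, -1.2, 1.1]
gripper_width: 0.151
```

Run:
```python
from h import *
go([.691,-.021,.1355],-84.5); s=sense(); p=s['tcp_pos']; print(s['gripper_width'],np.degrees(np.arcsin((p[2]+.0094-.115)/.21)),p-[.4832,-.041,0])
```

```text
travel cm [-0.15, -3.42, 9.29] roll -0.35 a -84.85 tcp [ 0.6572 -0.0255  0.2285] F [ 0.62 -1.23  1.1 ] t 6.2
0.15060475019254907 35.81805350656574 [0.1740022  0.01552813 0.22849477]
```

{"op": "arm_command", "data": {
  "rows": [
    {"fingers":45,"travel":[0,0,0],"roll":0},
    {"fingers":45,"travel":[0,0,0],"roll":0},
    {"fingers":45,"travel":[0,0,0],"roll":0},
    {"fingers":45,"travel":[0,0,-4],"roll":0},
    {"fingers":45,"travel":[0,0,-8],"roll":0},
    {"fingers":45,"travel":[0,0,-12],"roll":0},
    {"fingers":45,"travel":[0,0,-12],"roll":0},
    {"fingers":45,"travel":[0,0,-12],"roll":0}
  ]
}}

```text
time_s: 7.0
tcp_pos: [0.6573, -0.025, 0.3501]
ee_rot: [[0.09, -0.996, 0.003], [-0.996, -0.09, 0.001], [-0.001, -0.003, -1.0]]
wrist_force: [-0.2, 0.7, -1.1]
gripper_width: 0.45
```

```bash
sed -i 's/(Z>.10)&/(Z>.10)\&(Z<.245)\&/' rail.py
python3 - <<'E'
from rail import *
p,W=look(); save(p,'w2.png'); np.savez('w2.npz',p=p,W=W); go([.657,-.0255,.3],-84.5)
for n in ('top','side'):
    p,d=capture(n); W=cloud(n,d); np.savez(n+'2.npz',p=p,W=W)
    hsv=cv2.cvtColor(p,cv2.COLOR_RGB2HSV).astype(int); X,Y,Z=np.moveaxis(W,-1,0)
    red=((hsv[...,0]<8)|(hsv[...,0]>172))&(hsv[...,1]>140)&(abs(Y+.03)<.09)&(abs(X-.65)<.1)&(Z>.15); q=W[red]
    print(n,len(q),q.mean(0) if len(q) else '', np.percentile(q[:,2],[5,95]) if len(q) else '')
    near=(X>.5)&(X<.60)&(abs(Y+.033)<.055)&(Z>.12)&(Z<.22)&(p.max(-1)<75); q=W[near]
    for i in range(4):
        c=q.mean(0); N=np.linalg.svd(q-c,full_matrices=False)[2][2]; e=abs((q-c)@N); q=q[e<max(.003,2*np.median(e))]
    N*=np.sign(N[2]); print('pad',len(q),c,N,np.degrees(np.arccos(N[2])))
E
```

```text
rail n 1794 mean [ 0.6578 -0.0277  0.2381] yz [[0.6485, 0.6669], [-0.073, 0.0221], [0.2343, 0.2403]] dir [ 0.097 -0.995 -0.001]
pad n 7030 c [ 0.5503 -0.0396  0.1738] N [-0.5549 -0.0538  0.8302] tilt 33.88 rms 0.0003
travel cm [0.05, -0.01, 4.82] roll -0.35 a -84.85 tcp [ 0.6569 -0.025   0.3482] F [-0.65 -0.4  -0.76] t 7.05
top 16 [ 0.66235857 -0.06526609  0.23878132] [0.2335783  0.24479717]
pad 913 [ 0.54789717 -0.03344514  0.17235626] [-0.55676081 -0.05224978  0.82902796] 34.000985067708314
side 81 [ 0.65490092 -0.02741643  0.24913406] [0.2336096  0.24275213]
pad 684 [ 0.5454603  -0.03618664  0.17091182] [-0.55633451 -0.05373209  0.82921938] 33.98136735285622
```

View pics/w2.png

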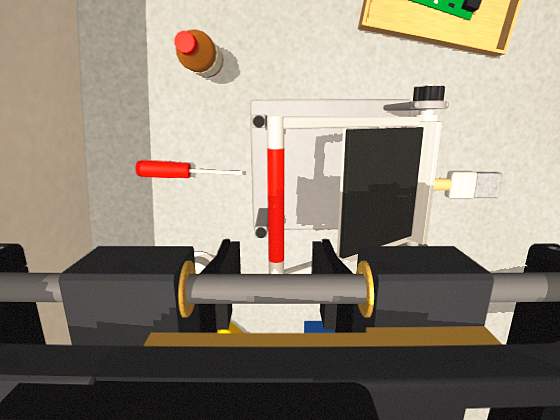

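Rail at 45% opening lies free between the fingers ((276,150)–(276,262)). All three cameras put the frame at 34.0° released. That leaves little margin once the board loads it, so I pull it about 1.7° higher.

{"op": "arm_command", "data": {
  "rows": [
    {"fingers":45,"travel":[0,0,4],"roll":0},
    {"fingers":45,"travel":[0,0,8],"roll":0},
    {"fingers":45,"travel":[0,-0.05,11],"roll":0},
    {"fingers":45,"travel":[0,-0.05,12.4],"roll":0},
    {"fingers":45,"travel":[0,-0.05,12.4],"roll":0},
    {"fingers":25,"travel":[0,-0.05,12.4],"roll":0},
    {"fingers":10,"travel":[0,-0.05,12.4],"roll":0},
    {"fingers":10,"travel":[0,-0.05,12.4],"roll":0},
    {"fingers":10,"travel":[0,-0.05,12.4],"roll":0},
    {"fingers":10,"travel":[0,-0.05,12.4],"roll":0}
  ]
}}

```text
time_s: 8.15
tcp_pos: [0.6582, -0.0252, 0.2254]
ee_rot: [[0.09, -0.996, 0.001], [-0.996, -0.09, 0.0], [-0.0, -0.001, -1.0]]
wrist_force: [0.6, 0.5, 0.8]
gripper_width: 0.152
```

{"op": "arm_command", "data": {
  "rows": [
    {"fingers":10,"travel":[0,0.7,-1.0],"roll":0},
    {"fingers":10,"travel":[0,1.4,-1.9],"roll":0},
    {"fingers":10,"travel":[0,2.1,-2.6],"roll":0},
    {"fingers":10,"travel":[0,2.35,-2.9],"roll":0},
    {"fingers":10,"travel":[0,2.35,-2.9],"roll":0}
  ]
}}

```text
time_s: 8.65
tcp_pos: [0.6371, -0.0269, 0.2531]
ee_rot: [[0.089, -0.996, 0.007], [-0.996, -0.089, 0.002], [-0.001, -0.007, -1.0]]
wrist_force: [10.1, -2.1, -9.6]
gripper_width: 0.149
```

{"op": "arm_command", "data": {
  "rows": [
    {"fingers":10,"travel":[0,-0.7,0.8],"roll":0},
    {"fingers":10,"travel":[0,-1.4,1.7],"roll":0},
    {"fingers":10,"travel":[0,-2.0,2.4],"roll":0},
    {"fingers":10,"travel":[0,-2.0,2.4],"roll":0},
    {"fingers":10,"travel":[0,-2.0,2.4],"roll":0}
  ]
}}

```text
time_s: 9.15
tcp_pos: [0.6546, -0.0255, 0.2308]
ee_rot: [[0.09, -0.996, 0.001], [-0.996, -0.09, -0.0], [0.0, -0.001, -1.0]]
wrist_force: [1.6, 0.3, 1.9]
gripper_width: 0.151
```

{"op": "arm_command", "data": {
  "rows": [
    {"fingers":45,"travel":[0,0,0],"roll":0},
    {"fingers":45,"travel":[0,0,0],"roll":0},
    {"fingers":45,"travel":[0,0,0],"roll":0},
    {"fingers":45,"travel":[0,0,-4],"roll":0},
    {"fingers":45,"travel":[0,0,-8],"roll":0},
    {"fingers":0,"travel":[0,0,-10],"roll":0},
    {"fingers":0,"travel":[0,0,-10],"roll":0},
    {"fingers":0,"travel":[0,0,-10],"roll":0},
    {"fingers":0,"travel":[0,0,-10],"roll":0}
  ]
}}

```text
time_s: 10.05
tcp_pos: [0.6536, -0.0255, 0.3278]
ee_rot: [[0.09, -0.996, -0.004], [-0.996, -0.09, 0.0], [-0.0, 0.004, -1.0]]
wrist_force: [0.0, -0.2, -0.1]
gripper_width: 0.17
```

```bash
cat > meas.py <<'E'
from rail import *
look(); go([.6535,-.0275,.275],-84.5)
for n in ('top','side'):
    p,d=capture(n); W=cloud(n,d); X,Y,Z=np.moveaxis(W,-1,0)
    near=(X>.5)&(X<.60)&(abs(Y+.033)<.055)&(Z>.12)&(Z<.22)&(p.max(-1)<75); q=W[near]
    for i in range(4):
        c=q.mean(0); N=np.linalg.svd(q-c,full_matrices=False)[2][2]; e=abs((q-c)@N); q=q[e<max(.003,2*np.median(e))]
    N*=np.sign(N[2]); print(n,'pad',len(q),c,N,np.degrees(np.arccos(N[2])))
E
python3 meas.py
```

```text
rail n 2140 mean [ 0.6542 -0.0298  0.2438] yz [[0.6449, 0.6634], [-0.0735, 0.0187], [0.2403, 0.246]] dir [-0.097  0.995  0.   ]
pad n 7250 c [ 0.5477 -0.0446  0.1752] N [-0.5825 -0.0565  0.8108] tilt 35.82 rms 0.0003
travel cm [0.2, 0.01, 5.27] roll -0.36 a -84.86 tcp [ 0.6537 -0.0255  0.3277] F [ 0.26 -0.43  1.11] t 10.1
top pad 918 [ 0.54579178 -0.03313438  0.1741185 ] [-0.57907224 -0.05679912  0.81329527] 35.58085057446571
side pad 680 [ 0.54531451 -0.03597571  0.17397691] [-0.58618708 -0.05606103  0.8082338 ] 36.07627433145357
```

{"op": "arm_command", "data": {
  "rows": [
    {"fingers":0,"travel":[0.2,-0.1,4],"roll":0},
    {"fingers":0,"travel":[0.2,-0.1,6],"roll":0},
    {"fingers":0,"travel":[0.2,-0.1,6.8],"roll":0},
    {"fingers":0,"travel":[0.2,-0.1,7.2],"roll":0},
    {"fingers":0,"travel":[0.2,-0.2,7.6],"roll":0},
    {"fingers":0,"travel":[0.2,-0.3,7.8],"roll":0},
    {"fingers":0,"travel":[0.2,-0.3,7.8],"roll":0}
  ]
}}

```text
time_s: 10.9
tcp_pos: [0.6584, -0.0273, 0.2531]
ee_rot: [[0.09, -0.996, 0.003], [-0.996, -0.09, -0.0], [0.0, -0.003, -1.0]]
wrist_force: [-0.5, 0.5, 3.1]
gripper_width: 0.001
```

{"op": "arm_command", "data": {
  "rows": [
    {"fingers":0,"travel":[0,-0.1,0.2],"roll":0},
    {"fingers":0,"travel":[0,-0.2,0.4],"roll":0},
    {"fingers":0,"travel":[0,-0.2,0.4],"roll":0},
    {"fingers":0,"travel":[0,-0.2,0.4],"roll":0}
  ]
}}

```text
time_s: 11.3
tcp_pos: [0.6609, -0.0271, 0.2495]
ee_rot: [[0.09, -0.996, 0.005], [-0.996, -0.09, -0.0], [0.001, -0.005, -1.0]]
wrist_force: [0.6, -0.1, 5.3]
gripper_width: 0.006
```

```bash
python3 -c "
from rail import *
look(); go([.65,-.02,.25],-84.5);
for i in range(4): capture('wrist'); s=sense(); print(s['wrist_force'].round(2),s['tcp_pos'].round(4))"
```

```text
rail n 1889 mean [ 0.6613 -0.0554  0.238 ] yz [[0.6539, 0.6684], [-0.0742, -0.0367], [0.2333, 0.2609]] dir [-0.071  0.987  0.146]
pad n 9635 c [ 0.5501 -0.0526  0.1724] N [-0.5505 -0.0528  0.8331] tilt 33.58 rms 0.0003
travel cm [-0.8, 1.02, -0.05] roll -0.33 a -84.83 tcp [ 0.6608 -0.0271  0.2496] F [ 1.08 -0.01  6.41] t 11.35
[1.71 0.25 5.69] [ 0.6608 -0.0271  0.2496]
[ 0.47 -0.21  6.34] [ 0.6608 -0.0271  0.2496]
[0.97 0.08 5.1 ] [ 0.6608 -0.0271  0.2496]
[0.96 0.04 5.76] [ 0.6608 -0.0271  0.2496]
```

The press reads 5–6 N down, and the frame has given 2.2° (0.039 rad plus its own weight's bend). Releasing.

{"op": "arm_command", "data": {
  "rows": [
    {"fingers":0,"travel":[0,0.2,-1],"roll":0},
    {"fingers":0,"travel":[0,0.3,-3],"roll":0},
    {"fingers":0,"travel":[0,0.3,-7],"roll":0},
    {"fingers":0,"travel":[0,0.3,-8],"roll":0},
    {"fingers":0,"travel":[0,0.3,-8],"roll":0},
    {"fingers":0,"travel":[0,0.3,-8],"roll":0}
  ]
}}

```text
time_s: 12.15
tcp_pos: [0.6559, -0.0271, 0.3263]
ee_rot: [[0.09, -0.996, -0.002], [-0.996, -0.09, 0.001], [-0.001, 0.002, -1.0]]
wrist_force: [0.3, 0.2, -0.3]
gripper_width: 0.007
```

```bash
python3 meas.py; python3 -c "
from h import *
go([.461,-.32,.22],-10)"
```

```text
rail n 1519 mean [ 0.6555 -0.0436  0.2438] yz [[0.6475, 0.6633], [-0.0739, -0.0113], [0.2405, 0.246]] dir [-0.095  0.995 -0.002]
pad n 7082 c [ 0.5485 -0.0443  0.1758] N [-0.5826 -0.0561  0.8108] tilt 35.82 rms 0.0003
travel cm [0.02, 0.21, 5.07] roll -0.36 a -84.86 tcp [ 0.6557 -0.0272  0.3256] F [-0.44  0.01  0.02] t 12.2
top pad 930 [ 0.54677225 -0.03373281  0.17503536] [-0.58741614 -0.05565031  0.80736938] 36.16029637621137
side pad 672 [ 0.54457101 -0.03612125  0.1736187 ] [-0.58384583 -0.05894408  0.80972195] 35.931225860556786
travel cm [27.41, 22.0, 10.64] roll -74.85 a -84.85 tcp [ 0.6559 -0.0273  0.3257] F [ 0.54  0.12 -0.52] t 12.3
```

{"op": "arm_command", "data": {
  "rows": [
    {"fingers":85,"travel":[27,26.5,0],"roll":-75},
    {"fingers":85,"travel":[27,26.5,0],"roll":-75},
    {"fingers":85,"travel":[27,26.5,3],"roll":-75},
    {"fingers":85,"travel":[27,26.5,5],"roll":-75},
    {"fingers":85,"travel":[27,26.5,5],"roll":-75},
    {"fingers":85,"travel":[27,26.5,5],"roll":-75},
    {"fingers":85,"travel":[27,26.5,5],"roll":-75},
    {"fingers":85,"travel":[27,26.5,5],"roll":-75},
    {"fingers":85,"travel":[27,26.5,5],"roll":-75},
    {"fingers":85,"travel":[27,26.5,5],"roll":-75}
  ]
}}

```text
time_s: 13.3
tcp_pos: [0.4155, -0.3207, 0.2766]
ee_rot: [[0.985, -0.174, -0.002], [-0.174, -0.985, 0.001], [-0.002, -0.001, -1.0]]
wrist_force: [-0.7, 0.5, 0.1]
gripper_width: 0.81
```

{"op": "arm_command", "data": {
  "rows": [
    {"fingers":85,"travel":[0,0,0],"roll":0}
  ]
}}

```text
time_s: 13.4
tcp_pos: [0.4169, -0.3199, 0.2772]
ee_rot: [[0.985, -0.174, -0.001], [-0.174, -0.985, 0.0], [-0.001, -0.0, -1.0]]
wrist_force: [0.4, -0.1, -0.4]
gripper_width: 0.835
```

Run:
```python
from h import *
P=pose('wrist'); p,d=capture('wrist'); W=cloud('wrist',d,P); save(p,'w3.png'); np.savez('w3.npz',p=p,W=W)
X,Y,Z=np.moveaxis(W,-1,0); hsv=cv2.cvtColor(p,cv2.COLOR_RGB2HSV).astype(int)
reg=(abs(X-.46)<.1)&(abs(Y+.32)<.1)
g=reg&(abs(hsv[...,0]-65)<25)&(hsv[...,1]>110)&(Z>.004)&(Z<.02)
print('green',cv2.minAreaRect(W[g][:,:2].astype(np.float32)*1000),np.median(Z[g]))
s=reg&(Z>.037)&(Z<.05)&(p.max(-1)<90); s=cv2.morphologyEx(s.astype(np.uint8),cv2.MORPH_OPEN,np.ones((3,3)))>0
n,l,st,_=cv2.connectedComponentsWithStats(s.astype(np.uint8)); k=1+np.argmax(st[1:,4]); q=W[l==k]
print('sink',len(q),cv2.minAreaRect(q[:,:2].astype(np.float32)*1000),np.median(q[:,2]))
go([.461,-.32,.04],-10)
```

```text
green ((461.6086120605469, -321.3511047363281), (109.55432891845703, 129.1217041015625), 79.92781829833984) 0.007066925130011281
sink 231 ((462.828125, -314.4556884765625), (2.506913423538208, 88.44033813476562), 79.42642974853516) 0.04309037568571039
travel cm [4.33, -0.72, 23.74] roll 0.06 a -9.94 tcp [ 0.4172 -0.3196  0.2774] F [-0.29 -0.16 -0.08] t 13.45
```

View pics/w3.png

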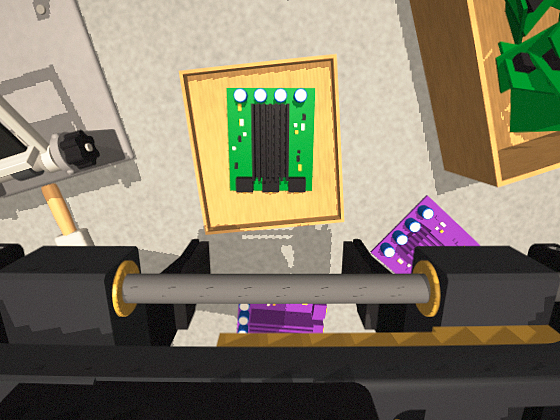

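Wrist view: the meant board sits in the tray at (271,140), its sink running from (270,105) to (270,180). It measures 129 x 110 mm, as given. Its centre is (0.4616, -0.3214) and its yaw -10.1°. The purple look-alikes at (285,318) and (430,240) stay untouched. Descending to grasp.

```bash
python3 -c "
from h import *
go([.4616,-.3214,.0235],-10.07)"
```

```text
travel cm [4.42, -0.59, 25.39] roll 0.13 a -9.94 tcp [ 0.4172 -0.3196  0.2774] F [-0.29 -0.16 -0.08] t 13.45
```

{"op": "arm_command", "data": {
  "rows": [
    {"fingers":85,"travel":[4.4,-0.6,5],"roll":0},
    {"fingers":85,"travel":[4.4,-0.6,10],"roll":0},
    {"fingers":85,"travel":[4.4,-0.6,15],"roll":0},
    {"fingers":85,"travel":[4.4,-0.6,20],"roll":0},
    {"fingers":85,"travel":[4.4,-0.6,23],"roll":0},
    {"fingers":85,"travel":[4.4,-0.6,24.3],"roll":0},
    {"fingers":85,"travel":[4.4,-0.6,24.3],"roll":0},
    {"fingers":85,"travel":[4.4,-0.6,24.3],"roll":0}
  ]
}}

```text
time_s: 14.25
tcp_pos: [0.4632, -0.3221, 0.0365]
ee_rot: [[0.985, -0.17, 0.003], [-0.17, -0.985, -0.002], [0.003, 0.001, -1.0]]
wrist_force: [-0.1, 0.1, -0.1]
gripper_width: 0.854
```

```bash
python3 -c "
from h import *
go([.4616,-.3214,.0235],-10.07)"
```

```text
travel cm [-0.18, -0.04, 1.3] roll 0.27 a -9.8 tcp [ 0.4632 -0.3221  0.0365] F [-0.09  0.11 -0.11] t 14.25
```

{"op": "arm_command", "data": {
  "rows": [
    {"fingers":85,"travel":[-0.15,0,0.6],"roll":0},
    {"fingers":85,"travel":[-0.15,0,1.2],"roll":0},
    {"fingers":85,"travel":[-0.15,0,1.2],"roll":0},
    {"fingers":60,"travel":[-0.15,0,1.2],"roll":0},
    {"fingers":45,"travel":[-0.15,0,1.2],"roll":0},
    {"fingers":40,"travel":[-0.15,0,1.2],"roll":0},
    {"fingers":40,"travel":[-0.15,0,1.2],"roll":0},
    {"fingers":40,"travel":[-0.15,0,1.2],"roll":0},
    {"fingers":40,"travel":[-0.15,0,1.2],"roll":0}
  ]
}}

```text
time_s: 15.15
tcp_pos: [0.4598, -0.3213, 0.0227]
ee_rot: [[0.985, -0.171, -0.0], [-0.171, -0.985, 0.0], [-0.0, -0.0, -1.0]]
wrist_force: [0.2, 0.3, 0.8]
gripper_width: 0.501
```

Gripped at 43.6 mm, as the sink should measure. Lifting, and working out the placing path. The tool stays vertical, so the board has to turn in the grip, pushed up by the pad's upper edge.

{"op": "arm_command", "data": {
  "rows": [
    {"fingers":40,"travel":[0,0,-3],"roll":0},
    {"fingers":40,"travel":[0,0,-7],"roll":0},
    {"fingers":40,"travel":[0,0,-12],"roll":0},
    {"fingers":40,"travel":[0,0,-17],"roll":0},
    {"fingers":40,"travel":[0,0,-22],"roll":0},
    {"fingers":40,"travel":[0,0,-27],"roll":0},
    {"fingers":40,"travel":[0,0,-29],"roll":0},
    {"fingers":40,"travel":[0,0,-29],"roll":0},
    {"fingers":40,"travel":[0,0,-29],"roll":0}
  ]
}}

```text
time_s: 16.05
tcp_pos: [0.4588, -0.3205, 0.3102]
ee_rot: [[0.985, -0.172, -0.003], [-0.172, -0.985, 0.003], [-0.004, -0.003, -1.0]]
wrist_force: [0.4, 0.5, -4.8]
gripper_width: 0.504
```

```bash
cat > place.py <<'E'
from h import *
H=np.array([.4846,-.0426,.115]); yaw=np.radians(5.5); h=np.array([np.cos(yaw),np.sin(yaw),0]); e3=np.array([0,0,1.])
def tcp(phi,d,th=35.5,gx=-.0018,gz=.0072,lift=0):
    t=np.radians(th); f=np.radians(phi); ex=np.cos(t)*h+np.sin(t)*e3; ez=-np.sin(t)*h+np.cos(t)*e3
    bx=np.cos(f)*h+np.sin(f)*e3; bz=-np.sin(f)*h+np.cos(f)*e3
    C=H+.022*ex+.012*ez+.115*ex
    return C+d*bx+(-.065+gx)*bx+(.0195+gz)*bz-.008*e3+lift*e3
if __name__=='__main__':
    for f,d in ((0,.004),(5,.004),(10,.004),(15,.004),(20,.004),(25,.004),(25,.017),(30,.017),(35,.017)): print(f,d,tcp(f,d).round(4))
    go(tcp(0,.004,lift=.06),5.5)
E
python3 place.py
```

```text
0 0.004 [ 0.5262 -0.0386  0.223 ]
5 0.004 [ 0.5241 -0.0388  0.2175]
10 0.004 [ 0.5225 -0.0389  0.2117]
15 0.004 [ 0.5214 -0.0391  0.2059]
20 0.004 [ 0.5209 -0.0391  0.1999]
25 0.004 [ 0.5208 -0.0391  0.194 ]
25 0.017 [ 0.5325 -0.038   0.1995]
30 0.017 [ 0.5325 -0.038   0.1945]
35 0.017 [ 0.5328 -0.038   0.1896]
travel cm [1.81, -28.92, 2.78] roll -15.38 a -9.88 tcp [ 0.4588 -0.3205  0.3102] F [ 0.36  0.49 -4.83] t 16.05
```

{"op": "arm_command", "data": {
  "rows": [
    {"fingers":40,"travel":[1.8,-5,0],"roll":-8},
    {"fingers":40,"travel":[1.8,-10,0],"roll":-15.4},
    {"fingers":40,"travel":[1.8,-15,0],"roll":-15.4},
    {"fingers":40,"travel":[1.8,-20,0],"roll":-15.4},
    {"fingers":40,"travel":[1.8,-25,0],"roll":-15.4},
    {"fingers":40,"travel":[1.8,-28.9,0],"roll":-15.4},
    {"fingers":40,"travel":[1.8,-28.9,1.5],"roll":-15.4},
    {"fingers":40,"travel":[1.8,-28.9,2.8],"roll":-15.4},
    {"fingers":40,"travel":[1.8,-28.9,2.8],"roll":-15.4},
    {"fingers":40,"travel":[1.8,-28.9,2.8],"roll":-15.4}
  ]
}}

```text
time_s: 17.05
tcp_pos: [0.5261, -0.04, 0.2826]
ee_rot: [[0.995, 0.097, -0.005], [0.097, -0.995, -0.001], [-0.005, 0.001, -1.0]]
wrist_force: [0.7, -0.2, -4.3]
gripper_width: 0.504
```

Run:
```python
from place import *
go(tcp(0,.004,lift=.06),5.5)
P=pose('wrist'); p,d=capture('wrist'); W=cloud('wrist',d,P); save(p,'w4.png')
p2,d2=capture('side'); save(cv2.resize(p2[120:270,240:400],None,fx=3.5,fy=3.5),'s4.png')
```

```text
travel cm [0.02, -0.13, -0.04] roll 0.04 a 5.54 tcp [ 0.5261 -0.04    0.2826] F [ 0.69 -0.18 -4.33] t 17.05
```

View pics/s4.png

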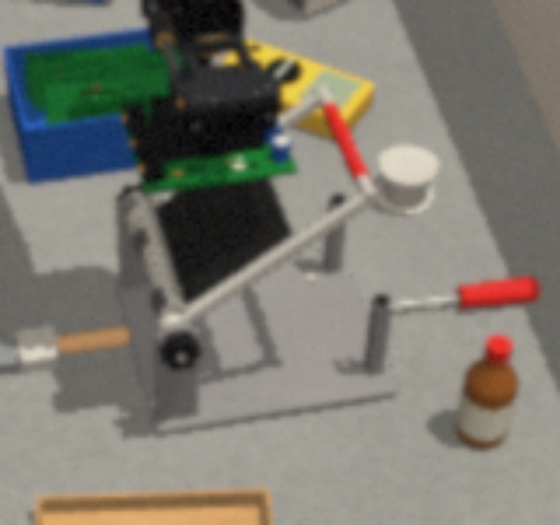

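The crop shows the board level in the gripper above the pad, rail clear behind it, nothing near it. Descending onto the pad's upper edge.

{"op": "arm_command", "data": {
  "rows": [
    {"fingers":40,"travel":[0,-0.13,3],"roll":0},
    {"fingers":40,"travel":[0,-0.13,5],"roll":0},
    {"fingers":40,"travel":[0,-0.13,5.9],"roll":0},
    {"fingers":40,"travel":[-0.1,-0.13,6.3],"roll":0},
    {"fingers":40,"travel":[-0.2,-0.13,6.6],"roll":0},
    {"fingers":40,"travel":[-0.2,-0.13,6.6],"roll":0}
  ]
}}

```text
time_s: 17.75
tcp_pos: [0.5266, -0.0388, 0.2208]
ee_rot: [[0.995, 0.097, 0.006], [0.097, -0.995, -0.0], [0.006, 0.001, -1.0]]
wrist_force: [1.0, -0.4, 0.0]
gripper_width: 0.501
```

Run:
```python
from place import *
for i in range(3):
    s=sense(); print(s['tcp_pos'].round(4),s['wrist_force'].round(2),s['moment'].round(3)); capture('top')
p2,d2=capture('side'); W=cloud('side',d2); hsv=cv2.cvtColor(p2,cv2.COLOR_RGB2HSV).astype(int)
red=((hsv[...,0]<8)|(hsv[...,0]>172))&(hsv[...,1]>140)&(abs(W[...,1]+.03)<.09)&(abs(W[...,0]-.65)<.06)&(W[...,2]>.17); q=W[red]; print(len(q),q.mean(0))
g=(abs(hsv[...,0]-65)<20)&(hsv[...,1]>110)&(abs(W[...,0]-.53)<.09)&(abs(W[...,1]+.04)<.07)&(W[...,2]>.12)
q=W[g]; c=q.mean(0); N=np.linalg.svd(q-c,full_matrices=False)[2][2]; N*=np.sign(N[2]); print('board',len(q),c,N,np.degrees(np.arccos(N[2])))
```

```text
[ 0.5266 -0.0388  0.2208] [ 1.   -0.35  0.05] [-0.234 -0.594 -0.11 ]
[ 0.5266 -0.0388  0.2209] [ 1.32 -0.56 -0.15] [-0.315 -0.769 -0.078]
[ 0.5265 -0.0388  0.2208] [ 1.51 -0.99  1.16] [-0.374 -0.912 -0.076]
80 [ 0.65336702 -0.02453064  0.24145818]
board 344 [ 0.53056118 -0.0725833   0.20796528] [-0.01983034 -0.94194184  0.33518999] 70.41590844800037
```

{"op": "arm_command", "data": {
  "rows": [
    {"fingers":40,"travel":[-0.1,0,0.3],"roll":0},
    {"fingers":40,"travel":[-0.2,0,0.6],"roll":0},
    {"fingers":40,"travel":[-0.2,0,0.6],"roll":0}
  ]
}}

```text
time_s: 18.25
tcp_pos: [0.5222, -0.0387, 0.212]
ee_rot: [[0.995, 0.097, -0.001], [0.097, -0.995, 0.0], [-0.001, -0.0, -1.0]]
wrist_force: [1.5, -0.5, 0.1]
gripper_width: 0.501
```

```bash
cat > chk.py <<'E'
from place import *
for i in range(3):
    s=sense(); print(s['tcp_pos'].round(4),s['wrist_force'].round(2),s['moment'].round(3)); p,d=capture('side')
W=cloud('side',d); hsv=cv2.cvtColor(p,cv2.COLOR_RGB2HSV).astype(int)
red=((hsv[...,0]<8)|(hsv[...,0]>172))&(hsv[...,1]>140)&(abs(W[...,1]+.03)<.09)&(abs(W[...,0]-.65)<.06)&(W[...,2]>.17); q=W[red]; print('rail',len(q),q.mean(0).round(4))
g=(abs(hsv[...,0]-65)<20)&(hsv[...,1]>110)&(abs(W[...,0]-.53)<.09)&(abs(W[...,1]+.06)<.05)&(W[...,2]>.12); q=W[g]
# board's right strip edge: slope of z along h
u=(q-H)@h; a=np.polyfit(u,q[:,2],1)
for i in range(3):
    e=abs(np.polyval(a,u)-q[:,2]); k=e<max(.003,2*np.median(e)); a=np.polyfit(u[k],q[k,2],1)
print('board pitch',np.degrees(np.arctan(a[0])).round(2),k.sum(),len(q))
E
python3 chk.py
```

```text
[ 0.5222 -0.0387  0.212 ] [ 1.5  -0.48  0.13] [-0.007 -0.522 -0.092]
[ 0.5222 -0.0387  0.2121] [ 1.17 -0.54  0.75] [-0.001 -0.504 -0.068]
[ 0.5222 -0.0387  0.2121] [ 0.02  0.33 -0.88] [-0.02  -0.469  0.019]
rail 82 [ 0.6535 -0.0251  0.2413]
board pitch 8.18 243 322
```

The board turns in the grip (8° at about 5 N of contact) while the rail stays put. Continuing to about 25°.

{"op": "arm_command", "data": {
  "rows": [
    {"fingers":40,"travel":[-0.05,0,0.3],"roll":0},
    {"fingers":40,"travel":[-0.1,0,0.6],"roll":0},
    {"fingers":40,"travel":[-0.15,0,0.9],"roll":0},
    {"fingers":40,"travel":[-0.15,0,1.2],"roll":0},
    {"fingers":40,"travel":[-0.15,0,1.5],"roll":0},
    {"fingers":40,"travel":[-0.15,0,1.8],"roll":0},
    {"fingers":40,"travel":[-0.15,0,1.8],"roll":0}
  ]
}}

```text
time_s: 19.1
tcp_pos: [0.5207, -0.0391, 0.194]
ee_rot: [[0.995, 0.097, -0.002], [0.097, -0.995, -0.0], [-0.002, 0.0, -1.0]]
wrist_force: [0.6, -0.3, 0.7]
gripper_width: 0.501
```

```bash
python3 chk.py; python3 -c "
from place import *
for f,d in ((25,.017),(28,.017),(31,.017),(34,.017),(35,.017)): print(f);go(tcp(f,d),5.5)"
```

```text
[ 0.5207 -0.0391  0.194 ] [ 0.62 -0.31  0.68] [ 0.044 -0.198 -0.013]
[ 0.5206 -0.0391  0.1941] [-0.2   0.94  0.59] [ 0.009 -0.114 -0.016]
[ 0.5206 -0.0391  0.1942] [-0.22 -0.16 -1.08] [-0.023 -0.078 -0.034]
rail 83 [ 0.654  -0.0247  0.2406]
board pitch 21.86 245 308
25
travel cm [1.19, 0.01, -0.53] roll 0.04 a 5.54 tcp [ 0.5206 -0.0391  0.1942] F [-0.55  0.39 -0.65] t 19.25
28
travel cm [1.19, 0.01, -0.23] roll 0.04 a 5.54 tcp [ 0.5206 -0.0391  0.1942] F [-0.55  0.39 -0.65] t 19.25
31
travel cm [1.19, 0.01, 0.06] roll 0.04 a 5.54 tcp [ 0.5206 -0.0391  0.1942] F [-0.55  0.39 -0.65] t 19.25
34
travel cm [1.22, 0.01, 0.36] roll 0.04 a 5.54 tcp [ 0.5206 -0.0391  0.1942] F [-0.55  0.39 -0.65] t 19.25
35
travel cm [1.23, 0.01, 0.46] roll 0.04 a 5.54 tcp [ 0.5206 -0.0391  0.1942] F [-0.55  0.39 -0.65] t 19.25
```

{"op": "arm_command", "data": {
  "rows": [
    {"fingers":40,"travel":[0.4,0,-0.2],"roll":0},
    {"fingers":40,"travel":[0.8,0,-0.4],"roll":0},
    {"fingers":40,"travel":[1.2,0,-0.5],"roll":0},
    {"fingers":40,"travel":[1.2,0,-0.3],"roll":0},
    {"fingers":40,"travel":[1.2,0,0],"roll":0},
    {"fingers":40,"travel":[1.2,0,0.2],"roll":0},
    {"fingers":40,"travel":[1.2,0,0.4],"roll":0},
    {"fingers":40,"travel":[1.2,0,0.4],"roll":0}
  ]
}}

```text
time_s: 20.05
tcp_pos: [0.5343, -0.0377, 0.1913]
ee_rot: [[0.995, 0.097, 0.003], [0.097, -0.995, 0.0], [0.003, 0.0, -1.0]]
wrist_force: [0.4, -0.4, 3.5]
gripper_width: 0.503
```

```bash
python3 chk.py;  python3 - <<'E'
from h import *
p,d=capture('side'); a=cv2.resize(p[130:240,250:380],None,fx=4,fy=4,interpolation=cv2.INTER_CUBIC); save(a,'s5.png'); P=pose('wrist'); p,d=capture('wrist'); np.savez('w5.npz',p=p,W=cloud('wrist',d,P)); save(p,'w5.png')
E
```

```text
[ 0.5343 -0.0377  0.1913] [ 0.43 -0.35  3.54] [-0.15  -0.451 -0.007]
[ 0.5342 -0.0377  0.1914] [ 1.29 -0.71  2.94] [-0.018 -0.566 -0.03 ]
[ 0.5342 -0.0377  0.1914] [0.63 0.57 3.76] [-0.077 -0.716 -0.019]
rail 82 [ 0.655  -0.024   0.2391]
board pitch 28.59 226 288
```

View pics/s5.png

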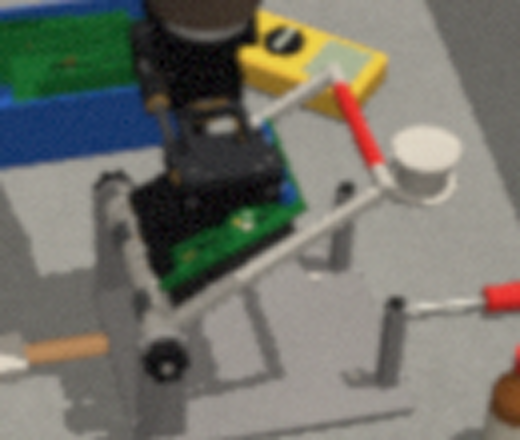

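The crop shows the board nearly flat, lower edge just above the ledge (about (165,290)). Pressing slightly further.

{"op": "arm_command", "data": {
  "rows": [
    {"fingers":40,"travel":[-0.1,0,0.2],"roll":0},
    {"fingers":40,"travel":[-0.1,0,0.35],"roll":0},
    {"fingers":40,"travel":[-0.1,0,0.35],"roll":0},
    {"fingers":40,"travel":[-0.1,0,0.35],"roll":0}
  ]
}}

```text
time_s: 20.7
tcp_pos: [0.5351, -0.0376, 0.1902]
ee_rot: [[0.995, 0.098, 0.008], [0.098, -0.995, 0.0], [0.008, 0.001, -1.0]]
wrist_force: [1.6, 0.5, 10.3]
gripper_width: 0.498
```

```bash
cat >> chk.py <<'E'
th=np.arcsin((q.mean()*0)) if 0 else np.radians(35.8)
R_=W[red]; dz=R_[:,2].mean()-.2413; th=np.radians(35.8)+dz/(.21*np.cos(np.radians(35.8))); print('frame est',np.degrees(th).round(2))
ex=np.cos(th)*h+np.sin(th)*e3; ez=-np.sin(th)*h+np.cos(th)*e3; S=H+.022*ex+.012*ez; hy=np.cross(e3,h)
Q=np.stack([(q-S)@ex,(q-S)@hy,(q-S)@ez],1)[k]
b=np.polyfit(Q[:,0],Q[:,2],1); print('strip in seat: x',np.percentile(Q[:,0],[1,99]).round(4),'y',np.percentile(Q[:,1],[1,99]).round(4),'z at x=10,65,120 mm',np.polyval(b,[.01,.065,.12]).round(4),'rel pitch',np.degrees(b[0]).round(2))
E
python3 chk.py
```

```text
[ 0.5351 -0.0376  0.1902] [ 1.56  0.45 10.32] [ 0.274 -0.752 -0.108]
[ 0.5351 -0.0376  0.1902] [ 2.92 -0.56 11.68] [ 0.244 -0.757 -0.113]
[ 0.5351 -0.0376  0.1902] [ 1.4   0.06 11.14] [ 0.265 -0.714 -0.094]
rail 84 [ 0.6562 -0.025   0.2375]
board pitch 29.41 220 290
frame est 34.51
strip in seat: x [0.007  0.1247] y [-0.0547 -0.0183] z at x=10,65,120 mm [0.01   0.0052 0.0004] rel pitch -5.02
```

Run:
```python
from h import *
p,d=capture('side'); a=cv2.resize(p[150:225,280:360],(400,375),interpolation=cv2.INTER_CUBIC); w,_=capture('wrist'); w=cv2.resize(w,(400,300)); c=np.zeros((375,800,3),np.uint8); c[:,:400]=a; c[:300,400:]=w; save(c,'s6.png')
```

```text
(no output)
```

View pics/s6.png

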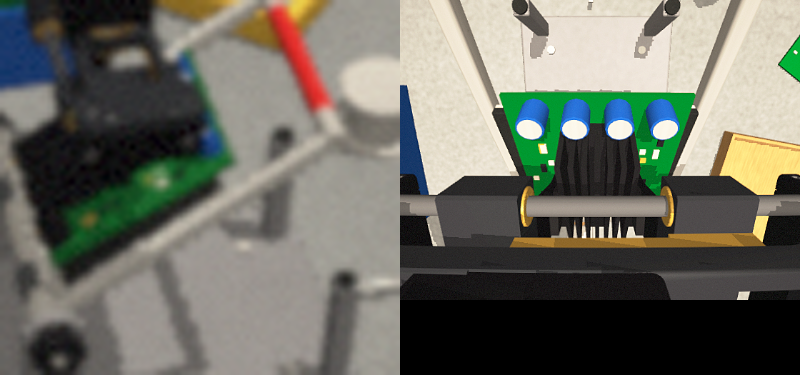

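Wrist half: the board is square to and centred on the pad, capacitors uphill. Side half: its front edge may still be a few mm high. Measuring the tilt from wrist depth.

```bash
cat > wb.py <<'E'
from place import *
def board():
    P=pose('wrist'); p,d=capture('wrist'); W=cloud('wrist',d,P); hsv=cv2.cvtColor(p,cv2.COLOR_RGB2HSV).astype(int)
    X,Y,Z=np.moveaxis(W,-1,0)
    g=(abs(hsv[...,0]-65)<20)&(hsv[...,1]>110)&(abs(X-.55)<.09)&(abs(Y+.04)<.08)&(Z>.12)
    g=cv2.erode(g.astype(np.uint8),np.ones((3,3)))>0; q=W[g]
    for i in range(5):
        c=q.mean(0); N=np.linalg.svd(q-c,full_matrices=False)[2][2]; e=abs((q-c)@N); q=q[e<max(.001,2.5*np.median(e))]
    N*=np.sign(N[2]); print('board',len(q),c.round(4),N.round(4),'tilt',np.degrees(np.arccos(N[2])).round(2),'yaw',np.degrees(np.arctan2(-N[1],-N[0])).round(2))
    u=(q-H)@h; print('u range',np.percentile(u,[.5,99.5]).round(4),'y',np.percentile((q-H)@np.cross(e3,h),[.5,99.5]).round(4))
    # white side bars: frame tilt
    print('dist of board top plane above hinge',((c-H)@N).round(4)); 
    w=(hsv[...,1]<45)&(p.min(-1)>120)&(X>.55)&(X<.66)&(abs((W-H)@np.cross(e3,h))>.062)&(abs((W-H)@np.cross(e3,h))<.085)&(Z>.15)
    v=W[w]; uu=(v-H)@h
    if len(v)>50:
        a=np.polyfit(uu,v[:,2],1)
        for i in range(4): r=abs(np.polyval(a,uu)-v[:,2]); kk=r<max(.002,2*np.median(r)); a=np.polyfit(uu[kk],v[kk,2],1)
        print('bars',kk.sum(),'tilt',np.degrees(np.arctan(a[0])).round(2))
board()
E
python3 wb.py
```

```text
board 10199 [ 0.5762 -0.0344  0.1956] [-0.4945 -0.0476  0.8679] tilt 29.79 yaw 5.49
u range [0.0369 0.1188] y [-0.0547  0.0539]
dist of board top plane above hinge 0.0243
bars 8961 tilt 33.7
```

Board 29.8° against frame 33.7° (bent under the push): 3.9° off, about 23 mm above the seat, x about 66 mm, so step 4 is met. Now I ease the push off before opening.

{"op": "arm_command", "data": {
  "rows": [
    {"fingers":40,"travel":[0,0,-0.2],"roll":0},
    {"fingers":40,"travel":[0,0,-0.35],"roll":0},
    {"fingers":40,"travel":[0,0,-0.35],"roll":0}
  ]
}}

```text
time_s: 21.3
tcp_pos: [0.5334, -0.0378, 0.1912]
ee_rot: [[0.995, 0.097, 0.003], [0.097, -0.995, 0.0], [0.003, 0.0, -1.0]]
wrist_force: [3.3, 0.4, 5.0]
gripper_width: 0.501
```

```bash
python3 wb.py; python3 -c "
from h import *
go([0,0,0])"
```

```text
board 10210 [ 0.5748 -0.0344  0.1977] [-0.5113 -0.0491  0.858 ] tilt 30.9 yaw 5.49
u range [0.0348 0.1169] y [-0.0547  0.0539]
dist of board top plane above hinge 0.0244
bars 8983 tilt 34.84
travel cm [-52.77, -8.95, 18.98] roll None a 5.57 tcp [ 0.5334 -0.0378  0.1912] F [ 3.61 -0.76  4.53] t 21.35
```

{"op": "arm_command", "data": {
  "rows": [
    {"fingers":40,"travel":[0.15,0,-0.2],"roll":0},
    {"fingers":40,"travel":[0.3,0,-0.3],"roll":0},
    {"fingers":40,"travel":[0.3,0,-0.1],"roll":0},
    {"fingers":40,"travel":[0.3,0,0.1],"roll":0},
    {"fingers":40,"travel":[0.3,0,0.1],"roll":0}
  ]
}}

```text
time_s: 21.85
tcp_pos: [0.5348, -0.0377, 0.1899]
ee_rot: [[0.995, 0.097, -0.001], [0.097, -0.995, -0.0], [-0.001, 0.0, -1.0]]
wrist_force: [-0.5, 0.0, 5.2]
gripper_width: 0.505
```

```bash
python3 wb.py; python3 -c "
from h import *
go([0,0,0])"
```

```text
board 10311 [ 0.5761 -0.0341  0.1961] [-0.5081 -0.0488  0.8599] tilt 30.69 yaw 5.49
u range [0.0365 0.1184] y [-0.0548  0.0538]
dist of board top plane above hinge 0.0228
bars 9043 tilt 33.95
travel cm [-52.85, -8.93, 19.03] roll None a 5.55 tcp [ 0.5349 -0.0377  0.1899] F [-0.87  0.9   4.8 ] t 21.9
```

{"op": "arm_command", "data": {
  "rows": [
    {"fingers":40,"travel":[0,0,-0.2],"roll":0},
    {"fingers":40,"travel":[0,0,-0.35],"roll":0},
    {"fingers":40,"travel":[0,0,-0.35],"roll":0},
    {"fingers":53,"travel":[0,0,-0.35],"roll":0},
    {"fingers":56,"travel":[0,0,-0.35],"roll":0},
    {"fingers":62,"travel":[0,0,-0.35],"roll":0},
    {"fingers":70,"travel":[0,0,-0.35],"roll":0},
    {"fingers":80,"travel":[0,0,-0.35],"roll":0},
    {"fingers":80,"travel":[0,0,-0.35],"roll":0}
  ]
}}

```text
time_s: 22.8
tcp_pos: [0.5354, -0.0376, 0.1933]
ee_rot: [[0.995, 0.097, 0.0], [0.097, -0.995, -0.0], [0.0, 0.0, -1.0]]
wrist_force: [-0.5, 0.9, -0.6]
gripper_width: 0.76
```

```bash
python3 wb.py; python3 -c "
from h import *
go([0,0,0])"
```

```text
board 8449 [ 0.5788 -0.0337  0.2004] [-0.5733 -0.055   0.8175] tilt 35.16 yaw 5.48
u range [0.0327 0.1159] y [-0.0548  0.0539]
dist of board top plane above hinge 0.0153
bars 9207 tilt 35.28
travel cm [-52.92, -8.92, 19.31] roll None a 5.55 tcp [ 0.5353 -0.0376  0.1932] F [-0.18 -0.79 -0.36] t 22.85
```

Flat on the pad now: board 35.2°, frame 35.3°, top face 15.3 mm above the hinge line (15 expected). Retreating straight up.

{"op": "arm_command", "data": {
  "rows": [
    {"fingers":80,"travel":[0,0,-2],"roll":0},
    {"fingers":80,"travel":[0,0,-5],"roll":0},
    {"fingers":80,"travel":[0,0,-9],"roll":0},
    {"fingers":80,"travel":[-2,0,-14],"roll":0},
    {"fingers":80,"travel":[-5,0,-17],"roll":0},
    {"fingers":80,"travel":[-7,0,-17],"roll":0},
    {"fingers":80,"travel":[-7,0,-17],"roll":0},
    {"fingers":80,"travel":[-7,0,-17],"roll":0},
    {"fingers":80,"travel":[-7,0,-17],"roll":0}
  ]
}}

```text
time_s: 23.75
tcp_pos: [0.466, -0.0443, 0.3623]
ee_rot: [[0.995, 0.097, -0.002], [0.097, -0.995, -0.0], [-0.002, 0.0, -1.0]]
wrist_force: [0.6, -0.5, 0.5]
gripper_width: 0.798
```

```bash
python3 wb.py
python3 - <<'E'
from h import *
go([0,0,0]); a,_=capture('wrist'); b,_=capture('side'); t,_=capture('top')
for l in ('driver','smallboard','spool','flux','meter','brush'): print(l,[np.round(r['position'],3).tolist() for r in search_frame('top',l)[:1]])
c=np.zeros((420,800,3),np.uint8); c[:300,:400]=cv2.resize(a,(400,300)); c[:400,400:]=cv2.resize(b[130:250,260:380],(400,400),interpolation=cv2.INTER_CUBIC); save(c,'f.png')
E
```

```text
board 4040 [ 0.5579 -0.0355  0.1856] [-0.5763 -0.0544  0.8154] tilt 35.37 yaw 5.39
u range [0.0132 0.1151] y [-0.0541  0.0538]
dist of board top plane above hinge 0.0149
bars 1761 tilt 35.06
travel cm [-45.89, -8.93, 36.31] roll None a 5.55 tcp [ 0.4661 -0.0443  0.3621] F [ 0.24  0.45 -1.  ] t 23.8
driver [[0.823, -0.007, 0.018]]
smallboard [[0.672, -0.345, 0.001]]
spool [[0.768, 0.157, 0.045]]
flux [[0.76, -0.163, 0.082]]
meter [[0.675, 0.328, 0.035]]
brush [[0.373, -0.022, 0.021]]
```

View pics/f.png

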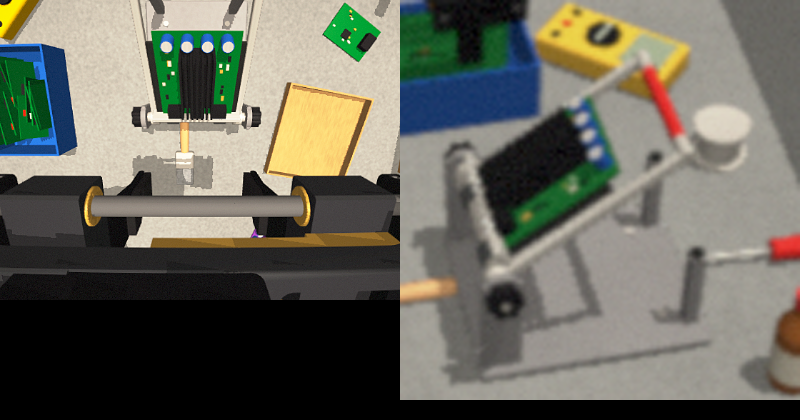

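```bash
python3 -c "
from station import finish_job
print(finish_job())"
```

```text
the job is handed in; nothing more can be done
None
```

The job is handed in, at about 24 s on the robot's clock. `finish_job` gives no verdict, so what follows is from my own measurements.

- **Raising the frame:** The first pull left the frame at 34.0° when released. That met the tolerance, but left little margin for the board's weight, so I pulled it again to 35.8°.
- **Press test:** I pressed the red rail down with about 5–6 N. The frame gave 2.2° and came back to 35.8°, so the hinge held.
- **Placing the board:** I took the green board with the black heat sink out of the tray and turned it in the grip against the pad's upper edge. It met the ledge once on the way down, so I moved it a little uphill. It was still held, 3.3° off the pad, just before I let go.

**Last checks**
- **Frame and board angle:** the frame stands at about 35.1° and the board at 35.4°. The board's top face is 14.9 mm above the hinge line, where 15 mm is expected.
- **Position on the pad:** the board's centre is about 65 mm up from the ledge and within 1 mm of the middle of the pad's width. It is square to the frame to a fraction of a degree.
- **Loose things:** the camera networks place all six within about 6 mm of where they were, close to the networks' own error.
- **Disagreement:** the three cameras' readings of the frame angle differed by up to about 0.5°. No check failed.

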